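# Set the slicer's thickness wheel and lock it with the cam lever

## Robot

A 7-joint arm with a two-finger parallel gripper is mounted at the origin on a cart in front of the work surface, level with it; the furniture and walls round the work are solid. World frame = base frame: x ahead of the robot, y to its left, z up, the work surface at z = 0. Lengths are in mm, angles in rad, forces in N, time in s.
With the tool pointing down it reaches from about 425 to 875 mm from the base axis. Payload 4.7 kg.
Tool frame: the origin (TCP) lies at the very end of the fingers, on their centre line; the grasp point (between the pads) lies 19 mm behind it (grip_point_offset is the distance from the TCP to the grasp point, in mm); z points along the fingers, y is the line along which they close (so a half turn about z gives the same grasp; the last joint's range is limited). The gripper opens to 85 mm and grips with 20 to 120 N. Pads are 22 mm wide; open, the fingers measure 114 mm over their backs; the gripper's body (76 mm by 85 mm) begins 54 mm behind the grasp point. The pads swing forward as they close: fully open they stand 13 mm farther back than shut.
Start: joints at [1.167, 0.321, -0.07, 1.45, 0.023, 1.371, -0.057], TCP at [263.721, -594.118, 231.349] pointing down, gripper open.
Joint ranges: [-2.86, 2.86], [-0.3, 2.09], [-1.38, 1.24], [0.06, 2.45], [-1.56, 4.7], [0.09, 2.05], [-2.69, 2.69]. Speed limits (rad/s): [2.57, 2.57, 3.14, 3.14, 3.14, 3.14, 3.14].

## Interface

Orientations are given as a unit quaternion [w, x, y, z].
In Python, from station import * gives the robot as it stands. The module is installed in compiled form; this text tells all that it offers.
- The arm moves only by the tool drive_tool, never from a script. Its argument "increments" is a list of rows, each a list of 2 entries, a list of its own where there are three numbers: the shift along the tool's x, y, z in units of 40 mm (1.0 is 40 mm), then the turn, a rotation vector about the tool's x, y, z in degrees. In form: [[[tx, ty, tz], [ax, ay, az]], ...]. A call has 1 to 10 rows; each row shifts and turns the commanded pose from where the row before left it, along the tool's axes as they then stand; what a row does not reach is not made up. A row lasts 1/8 s, in which the tool goes at most 62.5 mm and 10.7 degrees, less where a joint would pass 70% of its speed; a pose out of reach is approached as far as the arm can. A call is refused whole if a number of a shift passes 1 or a number of a turn 10.7, either way. A call with a gripper value outside its range is refused whole. "claw" is the gripper command: -1 is shut, 1 is fully open, values between are in proportion, set as the call begins (left out, the last holds). The fingers move at their own pace and stop on an object; the grip force is fixed at half the most. Time passes only in rows, so rows that do not move let the fingers close. It gives the time, the measured TCP pose, the force, the opening and the grip force at its end, in the units of the state.
- observe(): the state, without advancing time (a new reading comes with each control period).
- capture(name): name is "scene" or "top" or "wrist"; returns the picture (480x640x3 uint8, blue, green, red); there is no depth.
- camera_model(name): a dict with "camera_matrix" (3x3 intrinsics, pixels), "pose" (4x4, takes a point from camera to world coordinates). Camera axes: x right, y down, z forward; pixel columns grow to the right and rows downward; lengths in mm; the calibration is good to about 2 mm. A picture is of the moment at which its call begins: read the wrist's pose just before it. camera_model takes no time and is no camera call; for the wrist camera it gives the pose at the moment of the call.
- job_done(): hands the job in; it is judged then, once.
The state is a dict: "time_s": time; "joints": joint angles; "qd": joint speeds; "effort": joint torques, N m; "position": TCP position; "eef_rot": TCP orientation; "force": force on the tool from outside, world axes, zero at the start; "wrist_torque": the same for the moment, N m; "gripper_width": finger opening in mm; "gripper_force": force on a finger pad.
Only numpy, scipy, OpenCV 4.12 (cv2) and the standard library are available. Lean on these libraries where they do the work, as an engineer would, in place of code of your own. Each camera call takes 0.05 s, during which the arm holds its last target. There are 200 camera calls.

## Task

Get the vegetable slicer ready: turn the wheel on its sloping panel until the pointer on its far rim points straight at the little tab on the panel beside it, leaving the tab where it is. Then lock the setting by flipping the cam lever up and over its high point to the other side, until it snaps down fully home. Do not disturb the things standing round the slicer.

Things in the scene. Friction and masses are not known exactly. Their poses are not given: they have to be found in the camera images.
- slicer: White hand slicer fixed to the worktop, base 190 x 215 mm (x by y, the middle of it 7 mm to the left of the origin), 32 mm high, a 240 mm high tower at its back right. It stands turned, its front facing to the robot's right and near side. Origin: on its underside, on the worktop. Its x axis points from its front to its back, y to its left, z up. The sloping panel with the wheel is at its front right, the cam lever at its left.
- wheel_grip (a point): Thickness wheel: a fluted white drum 53 mm in diameter, from 7 to 40 mm above the panel, on a black skirt disc 68 mm in diameter (up to 7 mm above the panel). This point is on the wheel's axis 30 mm above the panel: the height to grip the drum across its diameter. Its z axis is the wheel's axis, out of the panel (the panel slopes so that this leans 30 deg from vertical towards the slicer's front); its x axis points from the axis towards the pointer and turns with the wheel.
- pointer_tip (a point): Outer tip of the pointer, a white raised bar 4 mm wide on the far edge of the wheel's skirt; 37 mm from the wheel's axis, 8 mm above the panel. Turns with the wheel.
- tab_tip (a point): Inner tip of the black tab (12 x 8 mm, 9 mm high) on the panel just outside the wheel; 37 mm from the wheel's axis, 8 mm above the panel, so it meets pointer_tip when they are in line. The tab can be slid round the wheel and must be left where it is.
- wheel (a joint): Wheel angle in rad, -1.6 to 1.6, counter-clockwise positive seen from in front of the panel (positive about the z axis of wheel_grip); 0: the pointer points straight up the slope (to the slicer's back). Stiff to turn by friction (about 0.06 N m) and stays where it is left.
- tab (a joint): Angle of the tab round the wheel's axis, rad, same zero and direction as wheel: the pointer is in line when wheel equals tab.
- lever_pivot (a point): The cam lever's pivot, fixed, 85 mm above the worktop; the lever turns about the slicer's y axis. A steel fork (34 mm wide, to 11 mm above the pivot) stands round it.
- lever_tip (a point): Free end of the cam lever, 95 mm from the pivot: a steel bar 9 mm thick and 15 mm wide with a black grip, 13 mm thick and 22 mm wide, over its last 44 mm. Its z axis runs along the lever from the pivot outwards.
- lever (a joint): Cam lever angle, rad: 0 open (leaning 29 deg from upright towards the slicer's front, where the spring holds it), 0.50 upright, 1.90 closed (lying to the slicer's back, 10 deg above level). A spring pushes it back to open below its high point at about 0.85 and snaps it closed beyond that; the greatest torque is about 0.7 N m, near 0.3 (some 9 N at the tip).
- white_bowl: White bowl 126 mm wide, 62 mm high, standing behind the slicer; bystander. Origin: centre of its underside.
- cream_jar: Glass jar with lid, 70 mm wide, 79 mm high, standing on the slicer's right, beside the wheel; bystander. Origin: centre of its underside.
- red_mug: Red mug 82 mm wide, 85 mm high, standing at the robot's right; bystander. Origin: on its underside.
- orange_box: Small orange carton 32 x 62 x 88 mm, standing at the robot's far right; bystander. Origin: centre of its underside.

How it is judged (in metres and radians):
On the way, in this order (a step that is already met when the one before it is completed fails the run):
1. the wheel's pointer is in line with the tab while the lever is still open (distance between pointer_tip and tab_tip below 0.005 m and value of joint lever below 0.2 rad), for 0.2 s.
2. the cam lever has snapped closed (value of joint lever above 1.78 rad), for 0.2 s.
At the end, for the whole second after the job is handed in: The pointer's tip is within 5 mm of the tab's tip, and the lever is down at its closed stop (joint above 1.78 rad) (distance between pointer_tip and tab_tip below 0.005 m and value of joint lever above 1.78 rad); the robot touches nothing.
It fails at once if the tab is moved by more than 3 mm (distance of tab_tip from where it was at the start of the episode above 0.003 m).
It fails at once if a bystander is shifted by more than 20 mm (distance of any of white_bowl, cream_jar, red_mug, orange_box from where it was at the start of the episode above 0.02 m).
It also fails if it takes over 48 s, if anything falls off the work surface, if the arm or the gripper's body presses on something with over 40 N, if the wrist force passes 120 N, or if a joint passes its speed limit or range.

## Working session

There is one attempt and no reset: what is moved stays moved. The work goes in short steps, Python scripts to look and compute and a tool call to move; the robot and the scene stay as the last step left them, time stands still between calls to the robot, and variables do not carry over. Pictures are saved under pics/ and viewed, at most 10 in all, crops included, and the job is handed in when it is done.

Besides the shell and the picture viewer there is one more tool, called after "Emit:" as name(argument=value, ...) on one line, values as JSON. drive_tool: Moves the arm, as the interface text tells. Its arguments: {"type":"object","properties":{"increments":{"type":"array"},"claw":{"type":"number"}},"required":["increments"]}

```bash
mkdir -p pics; python3 - <<'E'
from station import *
import cv2,numpy as np
for n in("scene","top"):
    cv2.imwrite(f"pics/{n}1.png",capture(n)); m=camera_model(n); print(n,np.round(m["camera_matrix"],1).tolist(),np.round(m["pose"],3).tolist())
s=observe();print(s)
E
```

```text
scene [[613.3, 0.0, 315.4], [0.0, 613.3, 234.2], [0.0, 0.0, 1.0]] [[-0.567, -0.634, 0.526, -168.351], [-0.824, 0.441, -0.357, 431.896], [-0.005, -0.636, -0.772, 1220.117], [0.0, 0.0, 0.0, 1.0]]
top [[499.9, 0.0, 318.7], [0.0, 499.9, 226.7], [0.0, 0.0, 1.0]] [[-0.0, -0.977, 0.214, 355.536], [-1.0, -0.0, -0.002, -74.101], [0.002, -0.214, -0.977, 1183.555], [0.0, 0.0, 0.0, 1.0]]
{'time_s': 0.1, 'joints': array([ 1.16711015,  0.32177498, -0.07009206,  1.45154358,  0.02258611,
        1.37079604, -0.05686844]), 'qd': array([ 0.00130113, -0.00086786, -0.00052701, -0.00147277,  0.00010635,
        0.00088088, -0.00019647]), 'effort': array([ 2.64565115e-04, -4.94879901e+01, -3.84004153e-01, -3.15209126e+01,
        1.30283108e-02,  7.41157302e-03, -1.13051252e-05]), 'position': array([ 263.50159496, -593.67313382,  230.32069752]), 'eef_rot': array([-8.39925399e-04,  9.78254120e-01,  2.07408108e-01, -2.17077864e-04]), 'force': array([1.02562363, 0.05513876, 0.52174728]), 'wrist_torque': array([-0.04057891,  0.0236437 ,  0.01415715]), 'gripper_force': 0.0, 'gripper_width': 85.868556115802}
```

View pics/scene1.png

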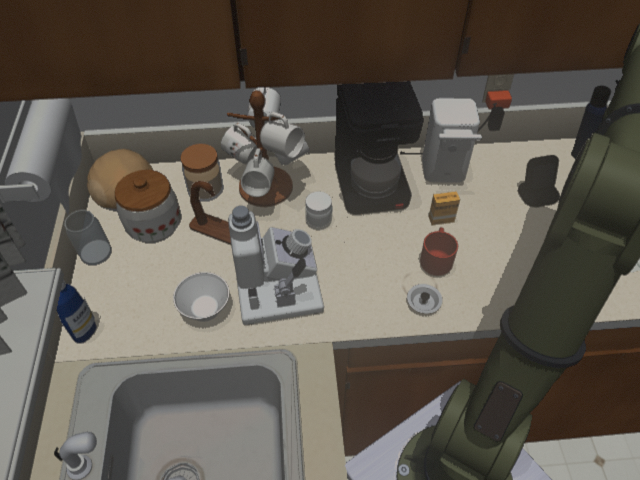

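View pics/top1.png

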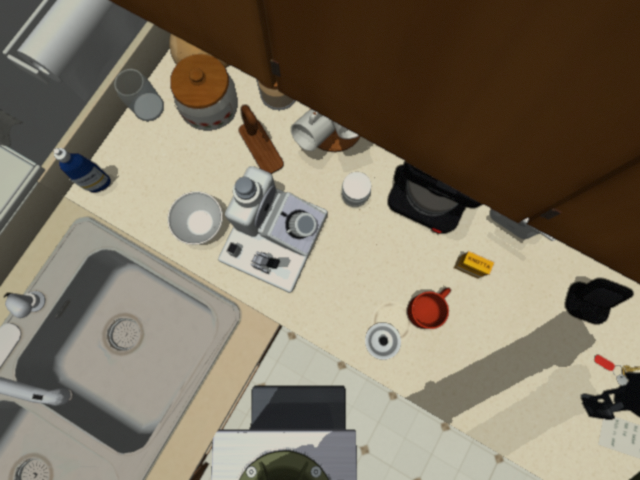

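The slicer is at about (275,240) in the top view and (280,270) in the scene view. The lever is near (270,262) and the wheel near (302,224) in top. I'll enlarge both views of it.

```bash
python3 - <<'E'
import cv2,numpy as np
a=cv2.imread("pics/scene1.png")[195:330,220:340];b=cv2.imread("pics/top1.png")[160:300,210:335]
f=lambda i:cv2.resize(i,(400,int(i.shape[0]*400/i.shape[1])),interpolation=cv2.INTER_CUBIC)[:448]
a,b=f(a),f(b);cv2.imwrite("pics/c1.png",np.hstack([a[:448],b[:448]]));print(a.shape,b.shape)
E
```

```text
(448, 400, 3) (448, 400, 3)
```

View pics/c1.png

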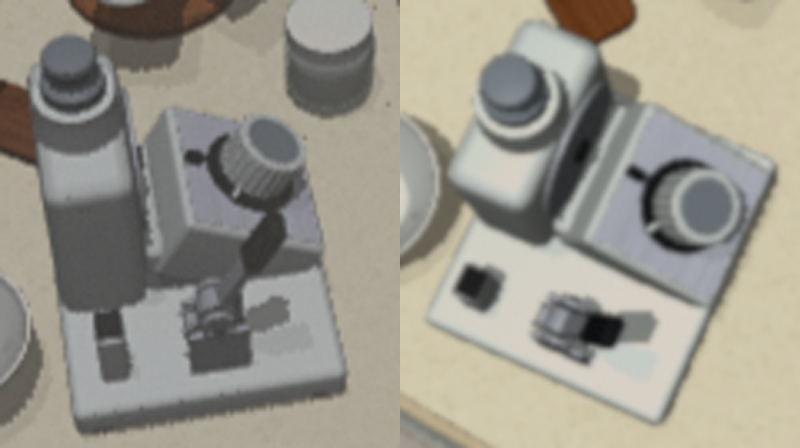

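Left (scene crop): drum top (272,140), pointer (238,190), tab (196,157), lever tip (272,218). Right (top crop): drum top (709,206), pointer (653,226), tab (637,172), lever grip end (605,330), base left edge from (430,320) to (660,418). Next I'll triangulate these.

```bash
cat > h.py <<'E'
from station import *
import cv2,numpy as np
from scipy.spatial.transform import Rotation as R
def P(n,m=None):
    m=m or camera_model(n);T=np.linalg.inv(np.array(m["pose"]));return np.array(m["camera_matrix"])@T[:3]
def tri(Ps,uvs):
    A=np.vstack([np.array([u*p[2]-p[0],v*p[2]-p[1]]) for p,(u,v) in zip(Ps,uvs)])
    X=np.linalg.lstsq(A[:,:3]/1e3,-A[:,3]/1e3,rcond=None)[0]
    return X,[np.round((p@np.r_[X,1])[:2]/(p@np.r_[X,1])[2]-uv,1).tolist() for p,uv in zip(Ps,uvs)]
def onz(p,uv,z):
    u,v=uv;A=np.array([u*p[2]-p[0],v*p[2]-p[1]]);return np.r_[np.linalg.solve(A[:,:2],-A[:,3]-A[:,2]*z),z]
def rot():
    q=observe()["eef_rot"];return R.from_quat(np.r_[q[1:],q[0]])
E
python3 - <<'E'
from h import *
ps,pt=P("scene"),P("top")
S=lambda x,y:(220+x/3.3333,195+y/3.3333);T=lambda x,y:(210+(x-400)/3.2,160+y/3.2)
for n,a,b in [("drum",(272,140),(709,206)),("ptr",(238,190),(653,226)),("tab",(196,157),(637,172)),("lev",(272,218),(605,330)),("pivot",(213,305),(567,325))]:
    X,e=tri([ps,pt],[S(*a),T(*b)]);print(n,X.round(1),e)
for n,p,uv in [("FLt",pt,T(658,412)),("BLt",pt,T(432,316)),("FLs",ps,S(343,365)),("BLs",ps,S(78,412))]: print(n,onz(p,uv,32).round(1))
for n,uv in [("bowl",(196,219)),("jar",(356,188)),("mug",(429,309))]: print(n,onz(pt,uv,70).round(0))
E
```

```text
drum [594.9 -48.9 115.1] [[0.2, 0.1], [-0.3, -0.3]]
ptr [583.2 -11.   99.1] [[-0.2, -0.1], [0.2, 0.2]]
tab [619.8   0.  106.1] [[-0.3, -0.1], [0.3, 0.3]]
lev [499.6  14.2 176.8] [[-0.2, -0.0], [0.2, 0.2]]
pivot [517.7  50.2  86.8] [[0.6, 0.1], [-0.6, -0.6]]
FLt [461.5 -11.8  32. ]
BLt [531.  153.2  32. ]
FLs [458.9 -13.9  32. ]
BLs [530.3 155.1  32. ]
bowl [617. 204.  70.]
jar [ 691. -163.   70.]
mug [ 414. -319.   70.]
```

```bash
cat >> h.py <<'E'
xs=np.array([.389,.921,0]);xs/=np.linalg.norm(xs);ys=np.array([-xs[1],xs[0],0]);ez=np.array([0,0,1.])
n=-.5*xs+.8660254*ez;u=.8660254*xs+.5*ez
def wheelR(a): # tool z=-n, tool x at wheel angle a (deg)
    a=np.radians(a);x=np.cos(a)*u+np.sin(a)*ys;return R.from_matrix(np.c_[x,np.cross(-n,x),-n])
def plan(tp,tR,N,sp=None,sR=None):
    s=observe();p=np.array(s["position"] if sp is None else sp);r=rot() if sR is None else sR
    w=(r.inv()*tR).as_rotvec(degrees=True);dw=np.round(w/N,1);d=(np.array(tp)-p)/N;out=[]
    p0=p.copy()
    for i in range(N):
        t=np.round(r.inv().apply(p0+d*(i+1)-p)/40,2);p=p+r.apply(t*40);out.append([t.tolist(),dw.tolist()]);r=r*R.from_rotvec(dw,degrees=True)
    print(str(out).replace(" ",""));print("end",p.round(1),"err deg",(r.inv()*tR).as_rotvec(degrees=True).round(1))
    return p,r
def rep():
    s=observe();print(round(s["time_s"],2),s["position"].round(1),s["force"].round(1),s["gripper_width"])
E
python3 - <<'E'
from h import *
C=np.array([602.8,-30.5,80.4]);print(C+170*n)
plan(C+170*n,wheelR(30),16)
E
```

```text
[ 569.72775639 -108.80215005  227.624318  ]
[[[0.74,-0.5,0.01],[0.2,2.0,-4.5]],[[0.79,-0.44,0.03],[0.2,2.0,-4.5]],[[0.81,-0.37,0.06],[0.2,2.0,-4.5]],[[0.83,-0.31,0.09],[0.2,2.0,-4.5]],[[0.86,-0.25,0.13],[0.2,2.0,-4.5]],[[0.86,-0.17,0.15],[0.2,2.0,-4.5]],[[0.87,-0.11,0.18],[0.2,2.0,-4.5]],[[0.87,-0.04,0.22],[0.2,2.0,-4.5]],[[0.86,0.03,0.24],[0.2,2.0,-4.5]],[[0.85,0.1,0.28],[0.2,2.0,-4.5]],[[0.82,0.17,0.3],[0.2,2.0,-4.5]],[[0.8,0.23,0.33],[0.2,2.0,-4.5]],[[0.77,0.29,0.36],[0.2,2.0,-4.5]],[[0.73,0.36,0.39],[0.2,2.0,-4.5]],[[0.69,0.41,0.4],[0.2,2.0,-4.5]],[[0.63,0.46,0.43],[0.2,2.0,-4.5]]]
end [ 569.7 -108.9  227.6] err deg [0.2 0.  0.7]
```

Emit:
drive_tool(increments=[[[0.74,-0.5,0.01],[0.2,2.0,-4.5]],[[0.79,-0.44,0.03],[0.2,2.0,-4.5]],[[0.81,-0.37,0.06],[0.2,2.0,-4.5]],[[0.83,-0.31,0.09],[0.2,2.0,-4.5]],[[0.86,-0.25,0.13],[0.2,2.0,-4.5]],[[0.86,-0.17,0.15],[0.2,2.0,-4.5]],[[0.87,-0.11,0.18],[0.2,2.0,-4.5]],[[0.87,-0.04,0.22],[0.2,2.0,-4.5]]], claw=1)

```text
time_s: 1.1
position: [417.1, -350.5, 229.3]
eef_rot: [-0.042, 0.856, 0.498, 0.131]
force: [-0.2, -0.0, 0.7]
gripper_width: 85.3
gripper_force: 0.0
```

Emit:
drive_tool(increments=[[[0.86,0.03,0.24],[0.2,2.0,-4.5]],[[0.85,0.1,0.28],[0.2,2.0,-4.5]],[[0.82,0.17,0.3],[0.2,2.0,-4.5]],[[0.8,0.23,0.33],[0.2,2.0,-4.5]],[[0.77,0.29,0.36],[0.2,2.0,-4.5]],[[0.73,0.36,0.39],[0.2,2.0,-4.5]],[[0.69,0.41,0.4],[0.2,2.0,-4.5]],[[0.63,0.46,0.43],[0.2,2.0,-4.5]],[[0,0,0],[0,0,0]]])

```text
time_s: 2.22
position: [571.1, -105.4, 227.8]
eef_rot: [-0.08, 0.633, 0.729, 0.248]
force: [-0.3, 0.4, -0.8]
gripper_width: 85.4
gripper_force: 0.0
```

```bash
python3 - <<'E'
from h import *
import json
rep();print(observe()["joints"].round(2))
m=camera_model("wrist");np.savez("w1.npz",P=P("wrist",m));print(np.round(m["pose"],2).tolist())
cv2.imwrite("pics/w1.png",capture("wrist"))
C=np.array([602.8,-30.5,80.4]);plan(C+170*n,wheelR(30),1)
E
```

```text
2.23 [ 571.1 -105.4  227.8] [-0.3  0.4 -0.8] 85.38702863425775
[ 0.9   0.22 -0.52  1.71 -0.44  1.27  0.68]
[[0.96, 0.13, 0.24, 530.79], [0.08, -0.97, 0.22, -113.77], [0.26, -0.19, -0.95, 379.12], [0.0, 0.0, 0.0, 1.0]]
[[[-0.02,-0.02,-0.02],[0.2,0.0,0.9]]]
end [ 569.7 -108.8  227.8] err deg [-0.  0. -0.]
```

View pics/w1.png

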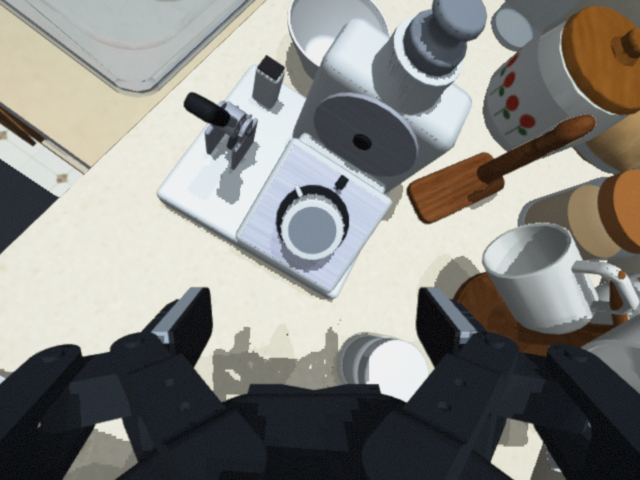

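Wrist view: drum top at (313,229), pointer bar about (298,192), tab about (342,183), lever grip end (190,102), pivot about (240,128). The jar is at (385,365). I'll fit the wheel geometry and angles over the three views.

```bash
python3 - <<'E'
from h import *
from scipy.optimize import least_squares
ps,pt,pw=P("scene"),P("top"),np.load("w1.npz")["P"]
S=lambda x,y:(220+x/3.3333,195+y/3.3333);T=lambda x,y:(210+(x-400)/3.2,160+y/3.2)
D=dict(drum=[(272,140),(709,206),(313,229)],ptr=[(238,190),(653,226),(298,192)],tab=[(196,157),(637,172),(342,183)],lev=[(272,218),(605,330),(190,102)],piv=[(213,305),(567,325),(240,128)])
pr=lambda p,X:(p@np.r_[X,1])[:2]/(p@np.r_[X,1])[2]
for k,(a,b,c) in D.items(): X,e=tri([ps,pt,pw],[S(*a),T(*b),c]);print(k,X.round(1),e)
def f(q,full=0):
    C=q[:3];x=np.array([np.cos(q[3]),np.sin(q[3]),0]);y=np.array([-x[1],x[0],0]);nn=-.5*x+.866*ez;uu=.866*x+.5*ez
    pt_=lambda a,r:C+8*nn+r*(np.cos(a)*uu+np.sin(a)*y)
    M=dict(drum=C+40*nn,ptr=pt_(q[4],33),tab=pt_(q[5],43));o=[]
    for k,X in M.items():
        a,b,c=D[k]
        o+=[pr(ps,X)-S(*a),pr(pt,X)-T(*b),(pr(pw,X)-c)]
    o.append([(q[3]-np.radians(67.1))*30,0]); return np.concatenate(o)
r=least_squares(f,[602,-30,80,1.17,.9,-.1]);print(r.x.round(3),np.degrees(r.x[3:]).round(1),r.fun.reshape(-1,2).round(1).tolist())
for uv in [(160,198),(331,297)]:print(onz(pw,uv,32))
E
```

```text
drum [594.7 -48.5 116. ] [[0.1, -0.0], [-0.5, -0.3], [-1.4, 1.5]]
ptr [583.5 -11.1  98.6] [[-0.2, -0.0], [0.3, 0.2], [-0.5, -0.3]]
tab [6.199e+02 2.000e-01 1.065e+02] [[-0.4, -0.2], [0.2, 0.2], [-1.7, 0.6]]
lev [499.7  13.1 174.6] [[0.3, 0.3], [0.8, 0.3], [6.8, -6.2]]
piv [521.5  49.1  80.3] [[0.2, 0.4], [0.3, -1.9], [-6.1, -2.0]]
[ 6.05085e+02 -3.02630e+01  8.07690e+01  1.14000e+00  1.04600e+00
 -2.50000e-02] [65.3 60.  -1.4] [[-0.4, -0.4], [-0.5, -1.1], [0.7, 1.8], [-1.0, 1.1], [-0.6, 0.4], [-0.9, -1.6], [-0.2, -1.1], [0.5, -0.1], [-0.7, 0.2], [-0.9, 0.0]]
[460.54507332 -16.13518704  32.        ]
[641.86790154 -96.31490504  32.        ]
```

```bash
sed -i 's/xs=np.array(\[.389,.921,0\])/xs=np.array([.3987,.9171,0])/' h.py; python3 - <<'E'
from h import *
C=np.array([604,-30.5,80.8])
p,r=plan(C+90*n,wheelR(30),3);plan(C+13*n,wheelR(30),3,p,r)
E
```

```text
[[[-0.01,-0.0,0.66],[-0.0,-0.0,0.5]],[[-0.0,-0.0,0.66],[-0.0,-0.0,0.5]],[[-0.01,-0.0,0.66],[-0.0,-0.0,0.5]]]
end [586.2 -71.9 158.8] err deg [-0.1 -0.1 -0.1]
[[[-0.0,-0.0,0.64],[-0.0,-0.0,-0.0]],[[-0.0,-0.0,0.64],[-0.0,-0.0,-0.0]],[[-0.0,-0.0,0.65],[-0.0,-0.0,-0.0]]]
end [601.4 -36.3  92. ] err deg [-0.1 -0.1 -0.1]
```

Emit:
drive_tool(increments=[[[-0.01,0,0.66],[0,0,0.5]],[[0,0,0.66],[0,0,0.5]],[[-0.01,0,0.66],[0,0,0.5]],[[0,0,0.48],[0,0,0]],[[0,0,0.48],[0,0,0]],[[0,0,0.48],[0,0,0]],[[0,0,0.48],[0,0,0]],[[0,0,0],[0,0,0]]])

```text
time_s: 3.28
position: [600.2, -38.4, 91.4]
eef_rot: [-0.083, 0.645, 0.719, 0.245]
force: [-0.2, 0.2, -0.4]
gripper_width: 85.5
gripper_force: 0.0
```

```bash
python3 - <<'E'
from h import *
C=np.array([604,-30.5,80.8])
rep();plan(C+13*n,wheelR(30),1);cv2.imwrite("pics/w2.png",capture("wrist"))
E
```

```text
3.27 [600.2 -38.4  91.4] [-0.2  0.2 -0.4] 85.46690019017322
[[[0.05,0.04,0.01],[-0.1,-0.1,-0.3]]]
end [601.5 -36.4  92.3] err deg [-0.  0. -0.]
```

View pics/w2.png

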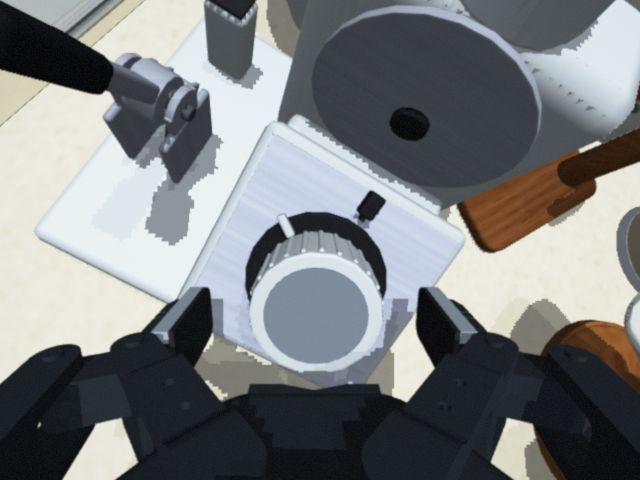

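The drum (316,305) sits midway between the fingers, with pointer tip (281,216) and tab inner end (362,216). I'll shift about 2 mm and close, and take the angle from this picture.

Emit:
drive_tool(increments=[[[0.05,0.0,0.01],[0,0,0]],[[0,0,0],[0,0,0]],[[0,0,0],[0,0,0]],[[0,0,0],[0,0,0]],[[0,0,0],[0,0,0]]], claw=-1)

```text
time_s: 3.95
position: [600.3, -37.4, 94.1]
eef_rot: [-0.082, 0.645, 0.719, 0.245]
force: [-5.5, -2.3, 7.0]
gripper_width: 50.3
gripper_force: 61.3
```

```bash
cat > ang.py <<'E'
from h import *
def ang(Pm,C,uvs):
    for uv in uvs:
        A=np.vstack([np.array([uv[0]*Pm[2]-Pm[0],uv[1]*Pm[2]-Pm[1]]),np.r_[n,-n@(C+8*n)]])
        X=np.linalg.solve(A[:,:3],-A[:,3])-C
        print(uv,"r",np.hypot(X@u,X@ys).round(1),"deg",np.degrees(np.arctan2(X@ys,X@u)).round(1))
E
python3 - <<'E'
from ang import *
rep();s=observe();print(s["gripper_force"])
C=np.array([604,-30.5,80.8])
# camera pose at w2: tool shifted since; rebuild rigidly from w1-like offset
m=camera_model("wrist");Tn=np.array(m["pose"]);d=np.array([600.2,-38.4,91.4])-s["position"];Tn[:3,3]+=d
Pm=np.array(m["camera_matrix"])@np.linalg.inv(Tn)[:3]
X=C+40*n;h=Pm@np.r_[X,1];print("drum top proj",h[:2]/h[2])
h=Pm@np.r_[C+7*n,1];print("skirt",h[:2]/h[2])
ang(Pm,C,[(281,216),(288,234),(362,216),(371,204)])
E
```

```text
3.95 [600.3 -37.4  94.1] [-5.5 -2.3  7. ] 50.28216201752088
61.26334369182587
drum top proj [317.85190328 318.94050258]
skirt [317.1128075 284.3808876]
(281, 216) r 36.7 deg 55.7
(288, 234) r 28.0 deg 57.7
(362, 216) r 38.5 deg -1.2
(371, 204) r 45.0 deg -1.8
```

Emit:
drive_tool(increments=[[[0,0,0],[0,0,8]],[[0,0,0],[0,0,8]],[[0,0,0],[0,0,8]],[[0,0,0],[0,0,8]],[[0,0,0],[0,0,8]],[[0,0,0],[0,0,8]],[[0,0,0],[0,0,8]],[[0,0,0],[0,0,2]],[[0,0,0],[0,0,0]]])

```text
time_s: 5.08
position: [600.1, -37.4, 94.1]
eef_rot: [-0.191, 0.913, 0.316, 0.175]
force: [-6.6, -2.4, 6.3]
gripper_width: 50.3
gripper_force: 61.6
```

```bash
python3 - <<'E'
from h import *
rep();m=camera_model("wrist");np.savez("w3.npz",P=P("wrist",m));cv2.imwrite("pics/w3.png",capture("wrist"))
print((rot().inv()*wheelR(-28)).as_rotvec(degrees=True),observe()["wrist_torque"],observe()["joints"].round(2))
E
```

```text
5.08 [600.1 -37.4  94.1] [-6.6 -2.4  6.3] 50.32777632936308
[-0.03460006  0.0557963  -0.28038263] [-0.40590583  0.91662213  0.34727719] [ 0.65  0.34 -0.38  1.85 -0.49  0.97 -0.34]
```

View pics/w3.png

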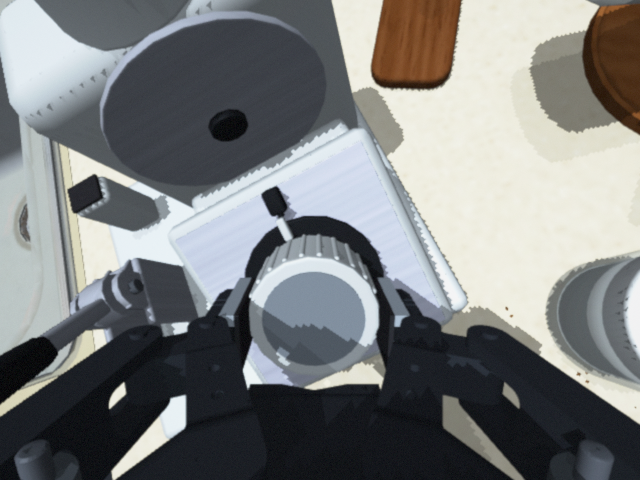

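The pointer bar, (279,220) to (289,238), runs straight into the tab's inner end at (279,214), so they are in line. Releasing and backing off along the axis.

Emit:
drive_tool(increments=[[[0,0,0],[0,0,0]],[[0,0,0],[0,0,0]],[[0,0,0],[0,0,0]],[[0,0,0],[0,0,0]],[[0,0,-0.4],[0,0,0]],[[0,0,-0.8],[0,0,0]],[[0,0,-1],[0,0,0]],[[0,0,-1],[0,0,0]],[[0,0,0],[0,0,0]]], claw=1)

```text
time_s: 6.25
position: [576.9, -98.8, 208.0]
eef_rot: [-0.187, 0.913, 0.315, 0.178]
force: [0.3, -0.7, 0.2]
gripper_width: 85.2
gripper_force: 0.0
```

```bash
python3 - <<'E'
from h import *
rep();m=camera_model("wrist");np.savez("w4.npz",P=P("wrist",m));cv2.imwrite("pics/w4.png",capture("wrist"))
print(observe()["joints"].round(2))
E
```

```text
6.25 [576.9 -98.8 208. ] [ 0.3 -0.7  0.2] 85.21623711838731
[ 0.74  0.21 -0.34  1.75 -0.48  1.23 -0.33]
```

View pics/w4.png

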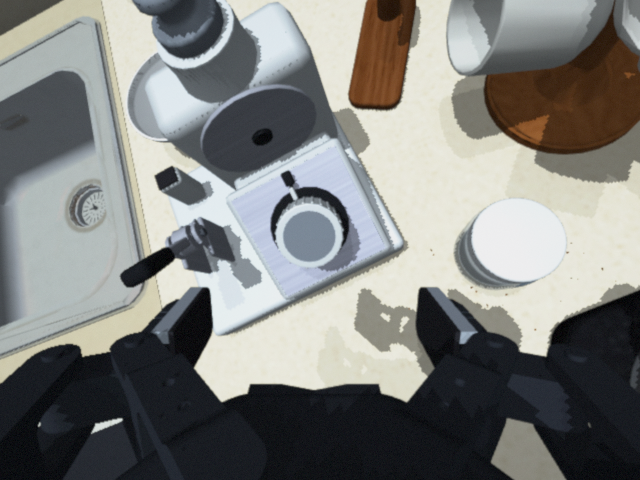

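The wheel is released and pointer (294,193) and tab (289,180) are still in line. The lever's grip end is at (127,276), its pivot about (185,240). Now I'll locate the lever and check clearance to the tower.

```bash
python3 - <<'E'
from h import *
ps,pt,p1,p4=P("scene"),P("top"),np.load("w1.npz")["P"],np.load("w4.npz")["P"]
T=lambda x,y:(210+(x-400)/3.2,160+y/3.2);S=lambda x,y:(220+x/3.3333,195+y/3.3333)
sl=lambda X:(np.array([(X-O)@xs,(X-O)@ys,X[2]])).round(1)
O=np.array([495,71,0])-114.5*ys;print("O",O)
for nm,l in dict(tip=([ps,pt,p1,p4],[S(272,218),T(605,330),(190,102),(127,276)]),piv=([ps,pt,p1,p4],[S(213,305),T(563,325),(240,125),(187,240)])).items():
    X,e=tri(*l);print(nm,X.round(1),sl(X),e)
print("tip168",onz(p1,(190,102),168),onz(p4,(127,276),168),"piv85",onz(p4,(187,240),85))
for c,z in [((550,240),60),((465,215),60),((452,175),180),((545,215),180),((512,85),240)]: X=onz(pt,T(*c),z);print(c,X.round(0),sl(X))
E
```

```text
O [600.00615966  25.34962833   0.        ]
tip [500.   12.7 173.4] [-51.5  86.7 173.4] [[0.4, 0.5], [1.1, 0.2], [7.4, -4.5], [-2.5, -2.5]]
piv [520.1  50.8  84. ] [-8.5 83.4 84. ] [[-0.2, 0.2], [0.5, -1.5], [-7.3, -3.0], [1.4, 0.2]]
tip168 [495.25909811  11.77872241 168.        ] [497.37104855  14.05727024 168.        ] piv85 [519.63566098  51.41491413  85.        ]
(550, 240) [582.  65.  60.] [29.5 32.8 60. ]
(465, 215) [600. 127.  60.] [93.2 40.6 60. ]
(452, 175) [600. 115. 180.] [ 82.3  35.4 180. ]
(545, 215) [574.  54. 180.] [ 16.   35.5 180. ]
(512, 85) [643.  69. 240.] [ 57.  -21.6 240. ]
```

```bash
cat >> h.py <<'E'
O=np.array([600,25.35,0]);L=lambda x,y,z:O+x*xs+y*ys+z*ez
RL=R.from_matrix(np.c_[-ys,-xs,-ez])
E
python3 - <<'E'
from h import *
p,r=plan(L(-110,87,160),RL,10)
E
```

```text
[[[-0.16,-0.24,0.11],[-2.7,-1.6,6.0]],[[-0.19,-0.22,0.11],[-2.7,-1.6,6.0]],[[-0.2,-0.21,0.1],[-2.7,-1.6,6.0]],[[-0.22,-0.19,0.1],[-2.7,-1.6,6.0]],[[-0.24,-0.17,0.1],[-2.7,-1.6,6.0]],[[-0.25,-0.15,0.1],[-2.7,-1.6,6.0]],[[-0.26,-0.12,0.09],[-2.7,-1.6,6.0]],[[-0.28,-0.11,0.1],[-2.7,-1.6,6.0]],[[-0.28,-0.07,0.1],[-2.7,-1.6,6.0]],[[-0.28,-0.06,0.11],[-2.7,-1.6,6.0]]]
end [476.4 -40.9 160.1] err deg [-0.  -0.4  0.1]
```

Emit:
drive_tool(increments=[[[-0.16,-0.24,0.11],[-2.7,-1.6,6.0]],[[-0.19,-0.22,0.11],[-2.7,-1.6,6.0]],[[-0.2,-0.21,0.1],[-2.7,-1.6,6.0]],[[-0.22,-0.19,0.1],[-2.7,-1.6,6.0]],[[-0.24,-0.17,0.1],[-2.7,-1.6,6.0]],[[-0.25,-0.15,0.1],[-2.7,-1.6,6.0]],[[-0.26,-0.12,0.09],[-2.7,-1.6,6.0]],[[-0.28,-0.11,0.1],[-2.7,-1.6,6.0]],[[-0.28,-0.07,0.1],[-2.7,-1.6,6.0]],[[-0.28,-0.06,0.11],[-2.7,-1.6,6.0]]], claw=-1)

```text
time_s: 7.55
position: [474.3, -38.2, 157.6]
eef_rot: [0.0, 0.979, -0.203, 0.0]
force: [0.5, -0.2, -0.2]
gripper_width: 0.3
gripper_force: 0.0
```

```bash
python3 - <<'E'
from h import *
rep();p,r=plan(L(-110,87,158),RL,1);plan(L(30,87,158),RL,14,p,r);cv2.imwrite("pics/w5.png",capture("wrist"))
a=capture("scene")[180:330,220:380];cv2.imwrite("pics/s5.png",cv2.resize(a,None,fx=3.5,fy=3.5,interpolation=2))
E
```

```text
7.55 [474.3 -38.2 157.6] [ 0.5 -0.2 -0.2] 0.31241225127784833
[[[0.07,0.04,-0.01],[0.0,-0.0,0.1]]]
end [476.3 -40.8 158. ] err deg [ 0. -0.  0.]
[[[0.0,-0.25,-0.0],[0.0,-0.0,0.0]],[[0.0,-0.25,-0.0],[0.0,-0.0,0.0]],[[0.0,-0.25,-0.0],[0.0,-0.0,0.0]],[[0.0,-0.25,-0.0],[0.0,-0.0,0.0]],[[0.0,-0.25,-0.0],[0.0,-0.0,0.0]],[[0.0,-0.25,-0.0],[0.0,-0.0,0.0]],[[0.0,-0.25,-0.0],[0.0,-0.0,0.0]],[[0.0,-0.25,-0.0],[0.0,-0.0,0.0]],[[0.0,-0.25,-0.0],[0.0,-0.0,0.0]],[[0.0,-0.25,-0.0],[0.0,-0.0,0.0]],[[0.0,-0.25,-0.0],[0.0,-0.0,0.0]],[[0.0,-0.25,-0.0],[0.0,-0.0,0.0]],[[0.0,-0.25,-0.0],[0.0,-0.0,0.0]],[[0.0,-0.25,-0.0],[0.0,-0.0,0.0]]]
end [532.1  87.6 157.9] err deg [ 0. -0.  0.]
```

View pics/w5.png

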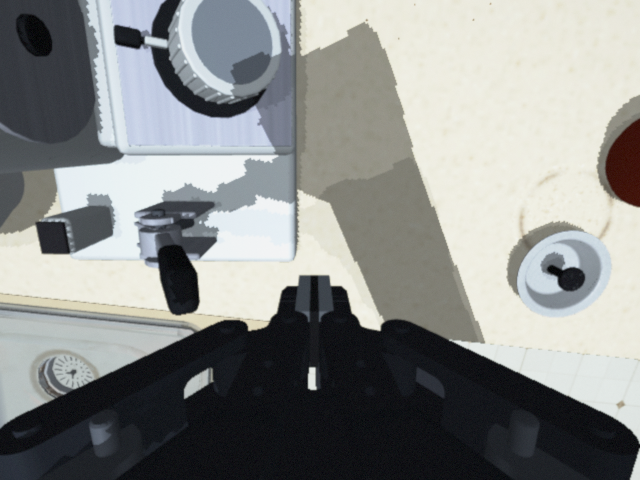

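```bash
python3 - <<'E'
from h import *
p=P("wrist");f=lambda X:((p@np.r_[X,1])[:2]/(p@np.r_[X,1])[2]).round(0)
print("tcp",f(observe()["position"]))
for y in(80,85,90,95): print(y,"tip",f(L(-54.5,y,168)),"piv",f(L(-8.5,y,85)))
E
```

```text
tcp [314. 294.]
80 tip [188. 281.] piv [163. 231.]
85 tip [189. 292.] piv [164. 238.]
90 tip [190. 303.] piv [164. 246.]
95 tip [191. 314.] piv [165. 253.]
```

In this view the lever grip end is at (182,295), which puts it at slicer y of about 87 mm. The shut fingertips at (314,280) are lined up in front of it, so I'll push towards the slicer's back.

Emit:
drive_tool(increments=[[[0.04,-0.25,0],[0,0,0]],[[0,-0.3,0],[0,0,0]],[[0,-0.25,0],[0,0,0]],[[0,-0.25,0],[0,0,0]],[[0,-0.25,0],[0,0,0]],[[0,-0.25,0],[0,0,0]],[[0,-0.25,0],[0,0,0]]])

```text
time_s: 8.52
position: [503.0, 16.5, 167.2]
eef_rot: [0.008, 0.979, -0.205, -0.0]
force: [-36.0, -18.5, 72.6]
gripper_width: 0.1
gripper_force: 39.1
```

Emit:
drive_tool(increments=[[[0,-0.25,0],[0,0,0]],[[0,-0.25,0],[0,0,0]],[[0,-0.25,0],[0,0,0]],[[0,-0.25,0],[0,0,0]],[[0,-0.25,0],[0,0,0]],[[0,-0.25,0],[0,0,0]],[[0,-0.25,0],[0,0,0]]])

```text
time_s: 9.4
position: [532.9, 90.7, 158.1]
eef_rot: [-0.0, 0.979, -0.202, 0.001]
force: [-0.2, -0.9, -0.9]
gripper_width: 0.0
gripper_force: 0.0
```

```bash
python3 - <<'E'
from h import *
rep();X=observe()["position"];print((X-O)@xs,(X-O)@ys)
cv2.imwrite("pics/w6.png",capture("wrist"))
E
```

```text
9.4 [532.9  90.7 158.1] [-0.2 -0.9 -0.9] 0.034117610110953676
33.13011626852791 87.5854806305409
```

View pics/w6.png

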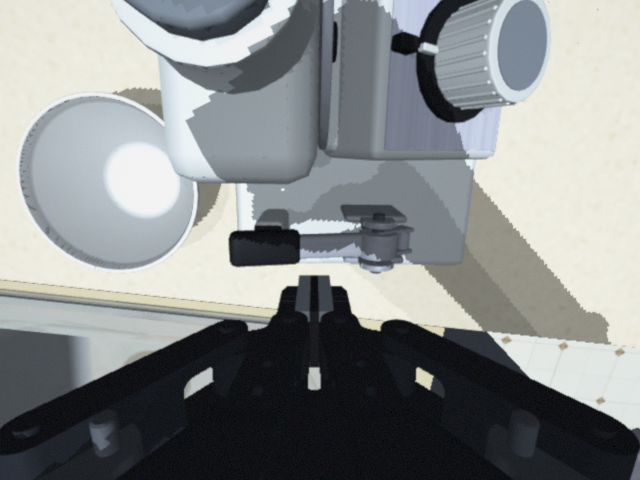

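The lever now lies to the back, grip end at (231,248), and the pointer still meets the tab at (424,46). I'll check the closed angle by projection while lifting clear.

```bash
python3 - <<'E'
from h import *
p=P("wrist");f=lambda X:((p@np.r_[X,1])[:2]/(p@np.r_[X,1])[2]).round(0)
for q in(1.5,1.7,1.9): a=q-np.radians(29);print(q,f(L(-8.5+95*np.sin(a),86,85+95*np.cos(a))),f(L(-8.5+51*np.sin(a),86,85+51*np.cos(a))))
E
```

```text
1.5 [243. 273.] [315. 258.]
1.7 [233. 262.] [307. 253.]
1.9 [232. 252.] [303. 248.]
```

Emit:
drive_tool(increments=[[[0,0,-0.8],[0,0,0]],[[0,0,-0.8],[0,0,0]],[[0,0,0],[0,0,0]],[[0,0,0],[0,0,0]]])

```text
time_s: 9.95
position: [532.4, 90.1, 221.7]
eef_rot: [-0.0, 0.979, -0.202, 0.001]
force: [-0.9, -0.7, -0.2]
gripper_width: -0.1
gripper_force: 0.0
```

The projection matches the closed stop at 1.9 rad, so I'm handing in.

```bash
python3 -c "
from station import *
print(job_done())"
```

```text
the job is handed in; nothing more can be done
None
```

The job is handed in at about 10 s: the pointer is in line with the tab, the lever looks fully closed in the last wrist picture, and the arm is clear of everything; the judge's verdict was not shown.

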